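Open the label printer for a roll change

ROBOT

A 6-joint arm with a two-finger parallel gripper is mounted at the origin on the work surface. World frame = base frame: x ahead of the robot, y to its left, z up, the work surface at z = 0. Lengths are in m, angles in rad, forces in N, time in s.
With the tool pointing down it reaches from about 0.375 to 0.9 m from the base axis. Payload 3.1 kg.
Tool frame: the origin (TCP) lies at the very end of the fingers, on their centre line; the grasp point (between the pads) lies 19 mm behind it (manip.hold_point_z is the distance from the TCP to the grasp point, in m); y points along the fingers, z is the direction in which the jaws open and shut, and the axes are right-handed (so a half turn about y gives the same grasp; the last joint's range is limited). The gripper opens to 85 mm and grips with 20 to 120 N. Pads are 22 mm wide; open, the fingers measure 114 mm over their backs; the gripper's body (76 mm by 85 mm) begins 54 mm behind the grasp point. The pads swing forward as they close: fully open they stand 13 mm farther back than shut.
Start: joints at [-1.522, 0.527, 1.433, -0, 1.181, -0.178], TCP at [0.141, -0.609, 0.206] pointing down, gripper open.
Joint ranges: [-3.08, 3.08], [-0.75, 2.2], [0.22, 2.44], [-1.43, 4.57], [0, 2.65], [-2.85, 2.85]. Speed limits (rad/s): [2.79, 2.79, 3.14, 3.14, 3.14, 3.14].

INTERFACE

Orientations are given as a unit quaternion [x, y, z, w].
In Python, from station import manip, eyes, workorder gives the robot as it stands. The module is installed in compiled form; this text tells all that it offers.
- The arm moves only by the shell command python3 -m jog 'ROWS' [OPENING] [FORCE]. ROWS is JSON, a list of rows, each a list of 2 entries, a list of its own where there are three numbers: the shift along the tool's x, y, z in cm, then the turn about the tool's y in rad. A call has 1 to 20 rows; each row is the pose to reach, as a shift and turn from the pose commanded when the call began, along the tool's axes at that moment; what a row does not reach only later rows make up. A row lasts 1/12 s, in which the tool goes at most 41.7 mm and 7.16 degrees, less where a joint would pass 70% of its speed; a pose out of reach is approached as far as the arm can. A call with a gripper value outside its range is refused whole. OPENING is the finger opening in cm, from 0 to 8.54, set as the call begins (- or left out, the last holds). The fingers move at their own pace and stop on an object; FORCE is the grip in N (left out, the last holds). Time passes only in rows, so rows that repeat a pose let the fingers close. It gives the time, the measured TCP pose, the force and the opening at its end, in the units of the state.
- manip.sense(): the state, without advancing time (a new reading comes with each control period).
- eyes.snapshot(name): name is "side" or "top"; returns a dict with "frame" (384x512x3 uint8, red, green, blue), "vfov" (degrees; the focal length in pixels is half the picture's height over the tangent of half this angle, whatever the lens; pixels are square), "cx", "cy" (the principal point, pixels), "rvec" (rotation vector, rad) and "tvec" (3), from world to camera coordinates, as OpenCV has them. Camera axes: x right, y down, z forward; pixel columns grow to the right and rows downward; lengths in m; the calibration is good to about 2 mm. A picture is of the moment at which its call begins. There is no depth.
- workorder.sign_off(): hands the job in, once; it reports no verdict.
The state is a dict: "t": time; "q": joint angles; "qd": joint speeds; "tau": joint torques, N m; "tcp_pos": TCP position; "tool_rot": TCP orientation; "force": force on the tool from outside, world axes, zero at the start; "ft_torque": the same for the moment, N m; "finger_gap": opening from 0.0 (shut) to 1.0 (fully open).
Only numpy, scipy, OpenCV 4.12 (cv2) and the standard library are available. Lean on these libraries where they do the work, as an engineer would, in place of code of your own. Each camera call takes 0.05 s, during which the arm holds its last target. There are 200 camera calls.

TASK

The label printer on the packing bench has run out: open it for a new roll. With the fingertips, press its release tab until the cover springs up a little, let go of the tab, then push the cover up and back as far as it goes, so that it stays fully open. Nothing needs gripping and nothing is to be picked up; do not lean hard on the printer or fling the cover, and leave the other things on the bench where they are.

Things in the scene. Friction and masses are not known exactly. Their poses are not given: they have to be found in the camera images.
- printer: Desktop label printer, fixed; 210 deep (x) x 140 wide (y) x 126 mm high shut. Origin: centre of its underside, on the bench. x runs from its front (faces the robot at yaw 0) to its rear, y to its left. Black open tub, walls to z 78 mm, flat front deck at z 72 mm from x -105 to -62 mm; grey clamshell cover over it, its front face from x -67 mm (foot), leaning back. Empty label core inside.
- release_tab (a joint): Release tab, a sprung rocker whose pad is pressed straight down: 0 at rest, 0.14 rad fully pressed (pad down 6.5 mm). The cover comes free at about 0.08 to 0.11 rad (pad down 4 to 5 mm). Takes about 1.5 N to start, 4.5 N to press fully; springs back when let go.
- tab_pad (a point): Centre of the top of the release tab's pad: ribbed grey rectangle 25 (x) x 26 mm (y) at the right end of the front deck (printer x -92, y -42 mm), 80 mm above the bench, 8 mm above the deck. Its centre lies 25 mm in front of the shut cover's face; the thumb lip lies to its left. A small flat round feed button at the deck's left end is not used.
- cover (a joint): Cover angle, rad: 0 shut and latched by a hook (reads under 0.02; opens only by the tab), about 0.38 when sprung up by its lifter after release, where it stays; 1.8 fully open at its rear stop. Let go below about 1.2 it falls back onto the lifter, about 1.2 to 1.4 it may stand, beyond about 1.5 its weight carries it to the stop. Weighs about 0.22 kg; hinge slightly stiff and damped.
- cover_lip (a point): Mid lower front edge of the cover's thumb lip: grey ledge 60 wide (y, middle at printer y +15) x 4 mm thick, 9 mm proud at the foot of the cover's front face, 7 mm above the deck when shut. Moves round the hinge at 156 mm radius. With the cover sprung up it is 140 mm above the bench, 65 mm free below: a fingertip goes under it and pushes it up. A rubber roller lies behind it, level with it below.
- cover_hinge (a point): Middle of the cover's hinge line, 85 mm above the bench, 80 mm behind the printer's centre; the line runs along the printer's y axis. Does not move with the cover.
- label_roll: Spare roll of white labels standing on end, diameter 64 mm, height 58 mm, hole 25 mm; loose, beside the printer. Origin at the centre of its underside. Leave alone.
- tape_roll: Roll of brown packing tape lying flat, diameter 100 mm, height 48 mm, hole 76 mm; loose. Origin at the centre of its underside. Leave alone.
- carton: Small closed cardboard carton 110 x 80 x 50 mm; loose. Origin at the centre of its underside. Leave alone.
- cutter: Grey and black carton cutter lying flat, 145 x 30 x 16 mm, long side along its x; loose. Origin on its underside near its middle. Leave alone.

How it is judged:
By the outcome, as a careful person would: the job done as asked, in the order asked, and still so for the second after the job is handed in, with the robot touching nothing.
It also fails if it takes over 51 s, if anything falls off the work surface, if the arm or the gripper's body presses on something with over 40 N, if the wrist force passes 120 N, or if a joint passes its speed limit or range.

## Working session

There is one attempt and no reset: what is moved stays moved. The work goes in short steps, Python scripts to look and compute and a shell command to move; the robot and the scene stay as the last step left them, time stands still between calls to the robot, and variables do not carry over. Pictures are saved under pics/ and viewed, about 8 in all and at most 12, crops included, and the job is handed in when it is done.

```bash
mkdir -p pics; cat > h.py <<'E'
import numpy as np,cv2
from station import manip,eyes,workorder
from scipy.spatial.transform import Rotation as R
def cam(n):
    s=eyes.snapshot(n);f=s["frame"].shape[0]/2/np.tan(np.radians(s["vfov"])/2)
    K=np.array([[f,0,s["cx"]],[0,f,s["cy"]],[0,0,1]]);return s,K,cv2.Rodrigues(np.array(s["rvec"]))[0],np.array(s["tvec"]).ravel()
def save(n,name):
    s,K,r,t=cam(n);cv2.imwrite("pics/"+name,s["frame"][:,:,::-1]);np.savez(n+".npz",K=K,r=r,t=t,f=s["frame"]);return s
def proj(n,P):
    d=np.load(n+".npz");p=(d["r"]@np.atleast_2d(P).T+d["t"][:,None]);p=d["K"]@p;return (p[:2]/p[2]).T
def ray(n,uv,z):
    d=np.load(n+".npz");c=-d["r"].T@d["t"];v=d["r"].T@np.linalg.inv(d["K"])@np.array([*uv,1.]);return c+v*(z-c[2])/v[2]
E
python3 - <<'E'
from h import *
for n in("side","top"):
    s=save(n,n+"0.png");print(n,s["vfov"],s["cx"],s["cy"]);d=np.load(n+".npz");print((-d["r"].T@d["t"]).round(3))
a=cv2.imread("pics/side0.png");b=cv2.imread("pics/top0.png")
for n,i in(("side",a),("top",b)): cv2.imwrite(f"pics/{n}0b.png",cv2.resize(i,(800,600),interpolation=cv2.INTER_CUBIC))
s=manip.sense();print(s);print(R.from_quat(s["tool_rot"]).as_matrix().round(3))
E
```

```text
side 44.01647530249093 251.24797361411447 188.43366911459867
[-0.016  0.912  0.811]
top 52.28994919269966 256.82328650145064 197.6677912317708
[0.407 0.058 1.   ]
{'t': 0.1, 'q': array([-1.52250129e+00,  5.28389910e-01,  1.43374188e+00,  1.21689376e-05,
        1.18142091e+00, -1.78496307e-01]), 'qd': array([ 1.52222652e-03, -2.80234127e-03, -6.58699939e-04, -7.86186304e-05,
       -1.23027804e-05,  1.90105283e-04]), 'tau': array([ 6.36422158e-06, -4.43304384e+01, -1.78587055e+01, -1.63128616e-04,
        3.91778580e-03, -2.34244901e-06]), 'tcp_pos': array([ 0.14053382, -0.60829773,  0.20533154]), 'tool_rot': array([-0.0799604 ,  0.70325656, -0.70187405,  0.08005851]), 'force': array([ 0.11469154,  0.03857336, -0.51358369]), 'ft_torque': array([-0.03904122, -0.0084177 , -0.01831472]), 'finger_gap': 0.999426920778566}
[[-0.974 -0.     0.225]
 [-0.225  0.002 -0.974]
 [-0.    -1.    -0.002]]
```

View pics/top0b.png

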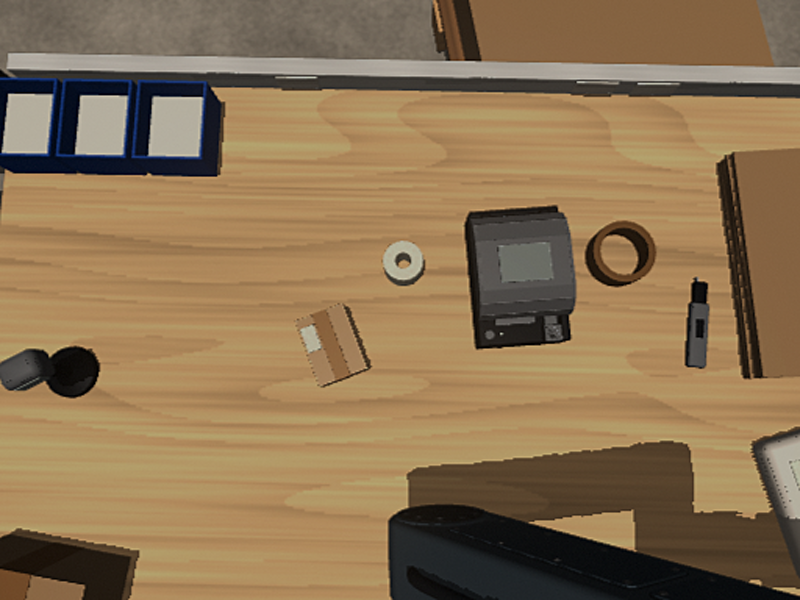

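View pics/side0b.png

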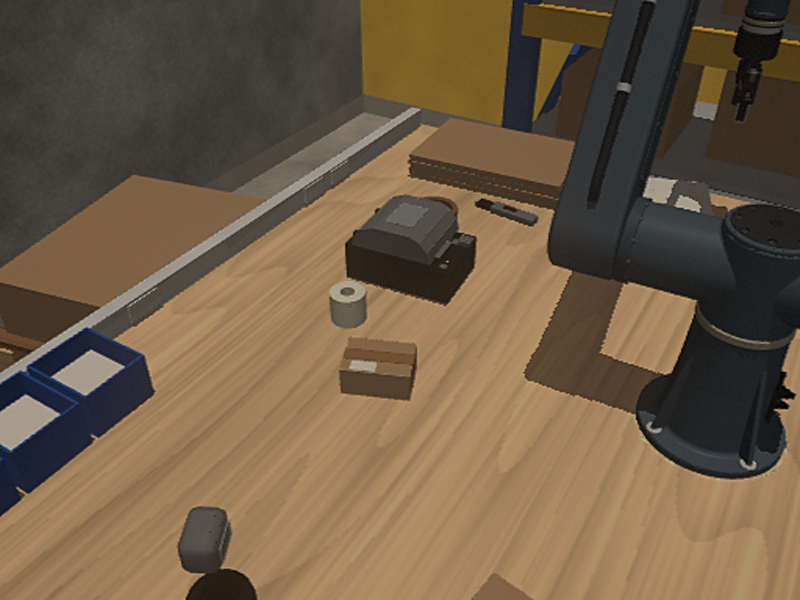

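Top view: the printer spans about (468–575, 207–348), with the pad near (555,328), tape roll to its right, label roll and carton to its left. The side view agrees. I'll enlarge both.

```bash
python3 - <<'E'
import cv2,numpy as np
a=cv2.imread("pics/top0.png")[125:230,290:380];b=cv2.imread("pics/side0.png")[115:200,215:315]
a=cv2.resize(a,None,fx=5,fy=5,interpolation=cv2.INTER_CUBIC);b=cv2.resize(b,(350,298),interpolation=cv2.INTER_CUBIC)
c=np.zeros((525,800,3),np.uint8);c[:,:450]=a;c[:298,450:]=b
cv2.imwrite("pics/crop0.png",c)
E
```

```text
(no output)
```

View pics/crop0.png

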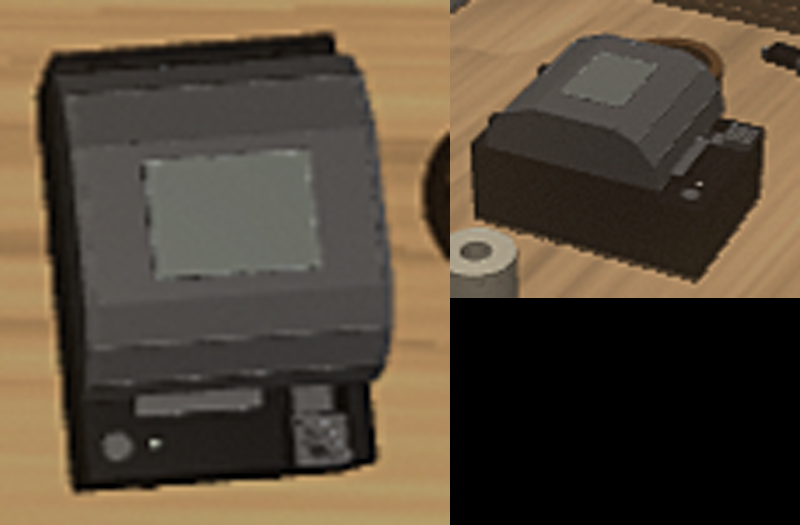

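The crop shows the ribbed pad at crop (321,440), and the front deck corners at (77,490) and (375,462). The lip is at (137–262, ~396). The side inset shows the front-left bottom corner at (698,282) and the rear-left bottom corner at (476,218).

```bash
cat >> h.py <<'E'
def P2W(p,pose): # printer (m) to world
    c,s=np.cos(pose[2]),np.sin(pose[2]);p=np.asarray(p,float);return np.array([pose[0]+c*p[0]-s*p[1],pose[1]+s*p[0]+c*p[1],p[2]])
E
python3 - <<'E'
from h import *
from scipy.optimize import least_squares
t=lambda x,y:(290+x/5-.4,125+y/5-.4); s=lambda x,y:(215+(x-450)/3.5-.36,115+y/3.5-.36)
O=[("top",t(321,440),(-.092,-.042,.08)),("top",t(77,490),(-.105,.07,.072)),("top",t(375,462),(-.105,-.07,.072)),
("top",t(118,447),None),("side",s(698,282),(-.105,.07,0)),("side",s(476,218),(.105,.07,0)),("side",s(763,128),(-.105,-.07,.072)),("side",s(740,133),(-.092,-.042,.08))]
O=[o for o in O if o[2]]
f=lambda q:np.concatenate([proj(n,P2W(p,q))[0]-uv for n,uv,p in O])
r=least_squares(f,[.55,-.05,0],loss="soft_l1",x_scale=[.01,.01,.1]);print(r.x,f(r.x).reshape(-1,2).round(1))
np.save("pose.npy",r.x)
print("pad",P2W((-.092,-.042,.08),r.x),ray("top",O[0][1],.08))
print("lip",P2W((-.076,.015,.079),r.x),"hinge",P2W((.08,0,.085),r.x))
E
```

```text
[ 0.58206086 -0.11250107  0.09887936] [[-0.6  0.3]
 [ 1.  -0.4]
 [ 0.2  0.7]
 [-0.1  0.6]
 [-1.5  0.5]
 [ 0.5 -0.5]
 [-0.3 -0.7]]
pad [ 0.49465641 -0.163378    0.08      ] [ 0.4953848  -0.16470981  0.08      ]
lip [ 0.50495132 -0.10507693  0.079     ] hinge [ 0.6616701 -0.1046036  0.085    ]
```

```bash
cat >> h.py <<'E'
pose=np.load("pose.npy") if __import__("os").path.exists("pose.npy") else None
def shift(*pts): # printer points -> tool cm from measured pose
    s=manip.sense();A=R.from_quat(s["tool_rot"]).as_matrix();c,n=np.cos(pose[2]),np.sin(pose[2])
    d=s["tcp_pos"]-[pose[0],pose[1],0];print("t",round(s["t"],2),"tcp in printer mm",(np.array([c*d[0]+n*d[1],-n*d[0]+c*d[1],d[2]])*1e3).round(1),"F",np.round(s["force"],1),"gap",round(s["finger_gap"],2),
     "turn",round(float(np.arctan2(-A[1,0],-A[0,0])-pose[2]),3))
    for p in pts: print(p,(A.T@(P2W(p,pose)-s["tcp_pos"])*100).round(2))
E
python3 -c "
from h import *
shift((-.099,-.045,.2),(-.099,-.045,.1))"
```

```text
t 0.1 tcp in printer mm [-488.3 -449.8  205.3] F [ 0.1  0.  -0.5] gap 1.0 turn 0.128
(-0.099, -0.045, 0.2) [-43.78   0.62 -35.18]
(-0.099, -0.045, 0.1) [-43.77  10.62 -35.16]
```

```bash
python3 -m jog '[[[-1,0,-0.8],0.0],[[-3,0,-2.4],0.01],[[-5.5,0,-4.4],0.03],[[-8,0,-6.4],0.05],[[-10.5,0,-8.4],0.07],[[-13,0,-10.4],0.09],[[-15.5,0,-12.4],0.11],[[-18,0,-14.5],0.128],[[-20.5,0,-16.5],0.128],[[-23,0,-18.5],0.128],[[-25.5,0,-20.5],0.128],[[-28,0,-22.5],0.128],[[-31,0,-24.9],0.128],[[-34,0,-27.3],0.128],[[-37,0,-29.7],0.128],[[-39.5,0.1,-31.7],0.128],[[-41.5,0.2,-33.3],0.128],[[-43,0.4,-34.5],0.128],[[-43.8,0.6,-35.2],0.128],[[-43.8,0.6,-35.2],0.128]]' 0 20 && python3 -c "
from h import *
shift((-.099,-.045,.1),(-.099,-.045,.086),(-.099,-.045,.08))"
```

```text
t: 1.77
tcp_pos: [0.4883, -0.165, 0.1997]
tool_rot: [-0.036, 0.707, -0.706, 0.036]
force: [-0.7, 0.2, -0.5]
finger_gap: -0.0
t 1.77 tcp in printer mm [-98.4 -43.  199.7] F [-0.7  0.2 -0.5] gap -0.0 turn 0.003
(-0.099, -0.045, 0.1) [0.05 9.97 0.22]
(-0.099, -0.045, 0.086) [ 0.05 11.37  0.22]
(-0.099, -0.045, 0.08) [ 0.05 11.97  0.22]
```

```bash
python3 -m jog '[[[0,1,0.2],0],[[0,3,0.2],0],[[0,5,0.2],0],[[0,7,0.2],0],[[0,9,0.2],0],[[0,10.3,0.2],0],[[0,11,0.2],0],[[0,11.3,0.2],0],[[0,11.3,0.2],0],[[0,11.3,0.2],0]]' && python3 - <<'E'
from h import *
shift((-.099,-.045,.08))
save("top","t1.png");save("side","s1.png")
a=cv2.imread("pics/t1.png")[125:240,280:380];b=cv2.imread("pics/s1.png")[85:200,215:315]
c=np.hstack([a,b]);cv2.imwrite("pics/c1.png",cv2.resize(c,None,fx=4,fy=4,interpolation=cv2.INTER_CUBIC))
E
```

```text
t: 2.6
tcp_pos: [0.4885, -0.1702, 0.0876]
tool_rot: [0.034, -0.706, 0.706, -0.035]
force: [-0.6, -0.4, -0.4]
finger_gap: 0.003
t 2.6 tcp in printer mm [-98.8 -48.2  87.6] F [-0.6 -0.4 -0.4] gap 0.0 turn -0.001
(-0.099, -0.045, 0.08) [ 0.02  0.76 -0.32]
```

View pics/c1.png

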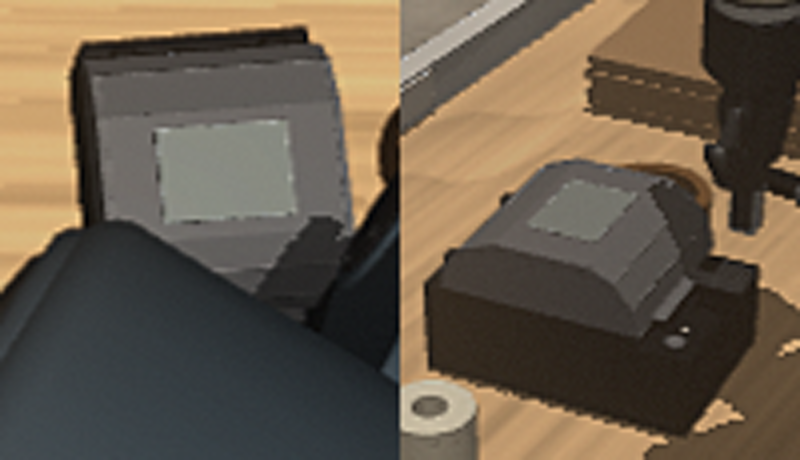

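Side view: the shut fingers hang just above the pad, with the tip at crop (745,230), i.e. pixel (301,142). The pad is hidden in shadow near (725,268). I'll check against the projection.

```bash
python3 - <<'E'
from h import *
s=manip.sense();print("tip proj",proj("side",s["tcp_pos"]),"pad",proj("side",P2W((-.092,-.042,.08),pose)),"pt",proj("side",P2W((-.099,-.045,.08),pose)))
shift((-.098,-.044,.08))
E
```

```text
tip proj [[300.12340554 149.05492227]] pad [[297.16257171 151.90224311]] pt [[299.78095853 151.96264495]]
t 2.7 tcp in printer mm [-98.4 -48.1  88. ] F [0.3 0.6 0.5] gap 0.0 turn -0.0
(-0.098, -0.044, 0.08) [-0.04  0.8  -0.41]
```

```bash
python3 -m jog '[[[0,0.2,-0.2],0],[[0,0.4,-0.4],0],[[0,0.6,-0.4],0],[[0,0.8,-0.4],0],[[0,0.8,-0.4],0],[[0,0.8,-0.4],0]]'; python3 -m jog '[[[0,0.1,0],0],[[0,0.2,0],0],[[0,0.2,0],0],[[0,0.2,0],0]]';python3 -c "
from h import *
shift((-.098,-.044,.08))"
```

```text
t: 3.2
tcp_pos: [0.4879, -0.1654, 0.079]
tool_rot: [-0.035, 0.706, -0.706, 0.035]
force: [0.5, 0.4, -0.1]
finger_gap: 0.002
t: 3.53
tcp_pos: [0.488, -0.1655, 0.0771]
tool_rot: [-0.035, 0.706, -0.706, 0.035]
force: [0.4, -0.5, 0.2]
finger_gap: 0.002
t 3.53 tcp in printer mm [-98.9 -43.5  77.1] F [ 0.4 -0.5  0.2] gap 0.0 turn -0.0
(-0.098, -0.044, 0.08) [-0.09 -0.29  0.05]
```

```bash
for i in 1 2; do python3 -m jog '[[[0,0.1,0],0],[[0,0.2,0],0],[[0,0.2,0],0]]'|grep -E "pos|force"; done; python3 - <<'E'
from h import *
save("side","s2.png")
b=cv2.imread("pics/s2.png")[85:185,255:355]
cv2.imwrite("pics/c2.png",cv2.resize(b,None,fx=6,fy=6,interpolation=cv2.INTER_CUBIC))
E
```

```text
tcp_pos: [0.4879, -0.1654, 0.075]
force: [-0.6, 1.1, -0.9]
tcp_pos: [0.4879, -0.1654, 0.073]
force: [0.3, 0.4, 0.5]
```

View pics/c2.png

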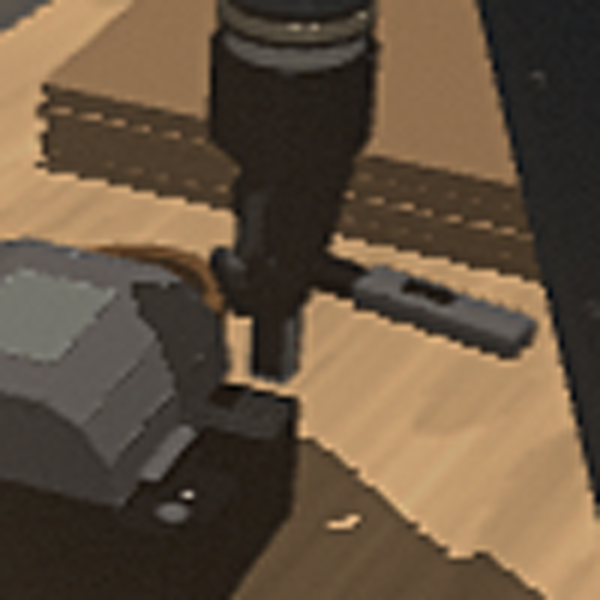

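The fingertip's bottom edge is at crop (275,378), i.e. pixel (300.8,148). The pad below it is at about (255,405), and the cover is still shut. The tips sit about 10 mm higher than the stated TCP, which matches reading no force. I'll keep going down in small steps, watching the force.

```bash
for i in 1 2 3; do python3 -m jog '[[[0,0.1,0],0],[[0,0.2,0],0],[[0,0.2,0],0]]'|grep -E "pos|force"; done
```

```text
tcp_pos: [0.4879, -0.1654, 0.071]
force: [0.6, -0.2, -0.4]
tcp_pos: [0.4879, -0.1654, 0.069]
force: [-0.8, 0.1, 0.8]
tcp_pos: [0.4879, -0.1654, 0.067]
force: [-0.0, -0.5, -0.1]
```

```bash
for i in 1 2 ; do python3 -m jog '[[[0,0.1,0],0],[[0,0.1,0],0],[[0,0.1,0],0]]'|grep -E "pos|force"; done; python3 - <<'E'
from h import *
save("side","s3.png");save("top","t3.png")
b=cv2.imread("pics/s3.png")[120:170,275:325];a=cv2.imread("pics/t3.png")[150:250,310:410]
shift();print(proj("side",manip.sense()["tcp_pos"]))
cv2.imwrite("pics/c3.png",np.hstack([cv2.resize(x,(400,400),interpolation=cv2.INTER_CUBIC) for x in(b,a)]))
E
```

```text
tcp_pos: [0.488, -0.1655, 0.0662]
force: [-0.4, -0.5, 0.2]
tcp_pos: [0.488, -0.1655, 0.0652]
force: [0.5, -0.2, -0.2]
t 5.43 tcp in printer mm [-98.8 -43.4  65.2] F [ 0.8 -0.2 -0.7] gap -0.0 turn -0.0
[[299.24969287 156.50718206]]
```

View pics/c3.png

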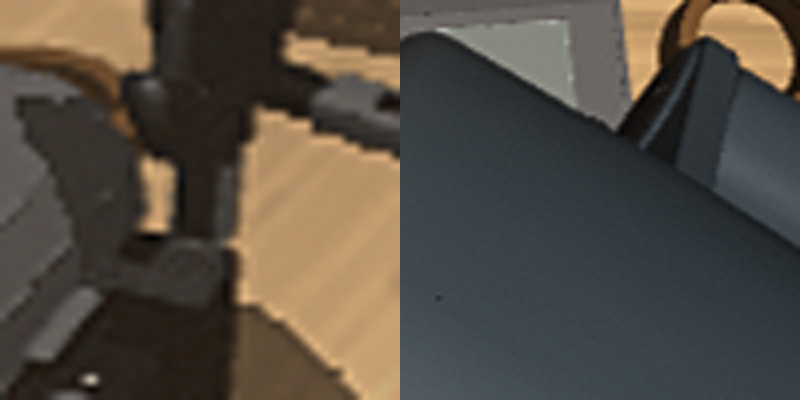

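Crop at 8x: the finger end is at (205,240), i.e. pixel (300.6,150), directly behind and above the pad at (190,268). The TCP projects to v=156.5. The same offset of about 6.4 px appears in all three pictures, so I'd put the tip 15–19 mm above the stated TCP. I'll keep descending in 1 mm steps with force checks.

```bash
python3 -c "
from h import *
for uv in((301.2,142.7),(300.6,150)): print(ray('side',uv,.0876),ray('side',uv,.0652),ray('side',uv,.085))"
for i in 1 2 3 4; do python3 -m jog '[[[0,0.1,0],0],[[0,0.1,0],0],[[0,0.1,0],0]]'|grep -E "pos|force"; done
```

```text
[ 0.50297311 -0.20476361  0.0876    ] [ 0.51905302 -0.2393491   0.0652    ] [ 0.50483952 -0.20877799  0.085     ]
[ 0.4856439  -0.16673977  0.0876    ] [ 0.50118692 -0.20014723  0.0652    ] [ 0.487448   -0.17061742  0.085     ]
tcp_pos: [0.4879, -0.1655, 0.0642]
force: [-0.2, 0.1, -1.1]
tcp_pos: [0.4879, -0.1655, 0.0631]
force: [-0.2, -1.1, -0.2]
tcp_pos: [0.4879, -0.1655, 0.0622]
force: [0.8, -0.6, 0.1]
tcp_pos: [0.4879, -0.1655, 0.0611]
force: [-0.8, -0.7, -0.1]
```

```bash
for i in 1 2 3 4; do python3 -m jog '[[[0,0.1,0],0],[[0,0.1,0],0],[[0,0.1,0],0]]'|grep -E "pos|force"; done
```

```text
tcp_pos: [0.488, -0.1655, 0.0602]
force: [0.7, -1.1, 0.1]
tcp_pos: [0.488, -0.1655, 0.0591]
force: [-0.0, -0.8, 0.8]
tcp_pos: [0.488, -0.1655, 0.0581]
force: [-0.1, -0.3, 0.3]
tcp_pos: [0.4879, -0.1655, 0.0572]
force: [-0.2, -0.2, -0.7]
```

```bash
for i in 1 2 3; do python3 -m jog '[[[0,0.1,0],0],[[0,0.1,0],0],[[0,0.1,0],0]]'|grep -E "pos|force"; done; python3 - <<'E'
from h import *
save("side","s4.png")
b=cv2.imread("pics/s4.png")[115:175,255:335]
cv2.imwrite("pics/c4.png",cv2.convertScaleAbs(cv2.resize(b,None,fx=9,fy=9,interpolation=cv2.INTER_CUBIC),alpha=2))
E
```

```text
tcp_pos: [0.488, -0.1655, 0.0561]
force: [-0.0, 0.1, -0.1]
tcp_pos: [0.4879, -0.1656, 0.0553]
force: [-0.2, -0.7, 0.5]
tcp_pos: [0.4873, -0.1655, 0.0543]
force: [-3.3, -1.7, 4.5]
```

View pics/c4.png

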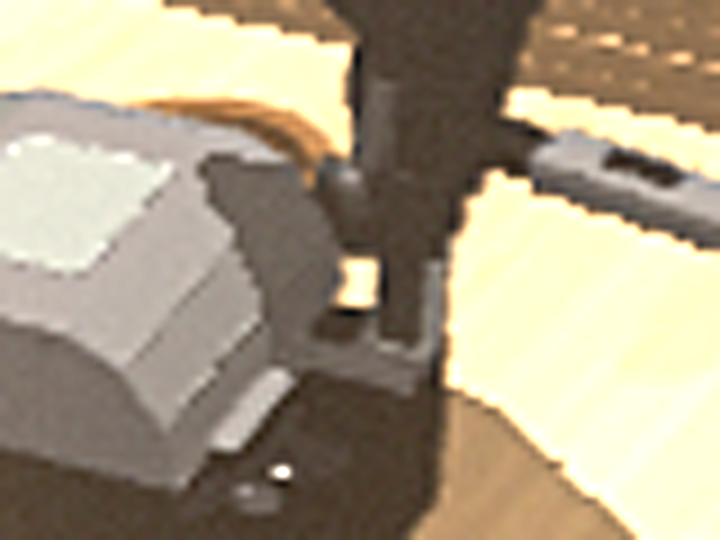

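The fingertip end, at crop (400,343), i.e. pixel (299.4,153), is now on the pad. The cover is still shut and the first contact force has appeared (4.5 N up, 3.3 N toward the robot). I'll settle, average the force, then press in small steps.

```bash
for i in 1 2 3; do python3 -m jog '[[[0,0.05,0],0],[[0,0.05,0],0]]'|grep -E "pos|force"; python3 -m jog '[[[0,0,0],0]]'|grep -E "force";  done; python3 -c "
from h import *
s=manip.sense();print(s['ft_torque'],s['tau'])
p=np.load('side.npz')['f'];save('side','s5.png');q=np.load('side.npz')['f'];d=np.abs(p.astype(int)-q).sum(2);print((d[100:180,200:296]>60).sum())"
```

```text
tcp_pos: [0.4871, -0.1655, 0.0538]
force: [-3.6, -2.2, 5.7]
force: [-4.6, -1.6, 6.2]
tcp_pos: [0.4868, -0.1655, 0.0533]
force: [-5.8, -1.8, 5.4]
force: [-5.6, -2.2, 7.1]
tcp_pos: [0.4866, -0.1655, 0.0528]
force: [-4.0, -0.5, 4.8]
force: [-5.6, -1.7, 5.7]
[-0.35989056  0.84855792  0.01374528] [ 1.67630676e+00 -3.70240510e+01 -1.00323182e+01  7.44105689e-01
 -9.33555197e-01 -9.94978356e-03]
19
```

```bash
python3 - <<'E'
from h import *
b=cv2.imread("pics/s5.png")[120:170,270:335];k=11
im=cv2.convertScaleAbs(cv2.resize(b,None,fx=k,fy=k,interpolation=cv2.INTER_CUBIC),alpha=2.5)
im=np.hstack([im,np.zeros_like(im[:,:10])])
def dots(pts,col):
    for p in pts:
        u=(proj("side",P2W(p,pose))[0]-[270,120])*k+k/2;cv2.circle(im,tuple(int(x) for x in u),3,col,-1)
dots([(-.092+a*.0125,-.042+b*.013,.08) for a in(-1,1) for b in(-1,1)],(0,0,255))
dots([(-.105,-.07,.072),(-.105,.07,.072),(-.067,-.07,.078),(-.067,.07,.078)],(255,0,0))
dots([(-.100+a*.011,-.0435+b*.0145,.078) for a in(-1,1) for b in(-1,1)],(0,255,0))
cv2.imwrite("pics/c5.png",im)
E
```

```text
(no output)
```

View pics/c5.png

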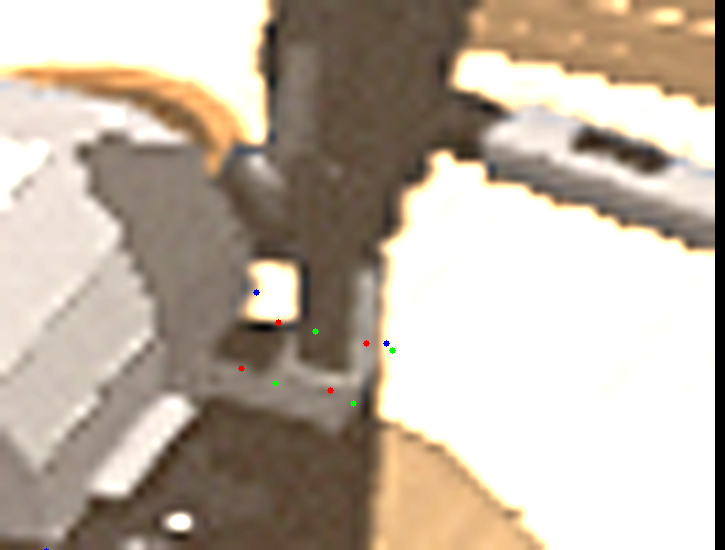

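The enlarged view shows the finger end at about (335,372) sitting on the pad, with the cover still shut and about 2–3 mm of press so far. The side force looks like friction from the rocker dragging the tip forward. I'll press further in 0.5 mm steps and watch for the cover moving.

```bash
cat > chk.py <<'E'
from h import *
p=cv2.imread("pics/s5.png");save("side","s6.png");q=cv2.imread("pics/s6.png");d=np.abs(p.astype(int)-q).sum(2);print("cover change",(d[90:180,210:285]>60).sum());shift()
E
for i in 1 2 3; do python3 -m jog '[[[0.03,0.05,0],0],[[0.03,0.05,0],0]]'>/dev/null; python3 chk.py;  done
```

```text
cover change 1
t 9.25 tcp in printer mm [-100.3  -43.3   52.4] F [-5.9 -2.1  6.3] gap 0.0 turn 0.0
cover change 5
t 9.47 tcp in printer mm [-100.6  -43.2   51.9] F [-5.5 -0.9  6.4] gap -0.0 turn 0.0
cover change 14
t 9.68 tcp in printer mm [-100.9  -43.2   51.3] F [-5.4 -1.3  5.9] gap -0.0 turn 0.0
```

```bash
for i in 1 2 3 4; do python3 -m jog '[[[0,0.05,0],0],[[0,0.05,0],0]]'>/dev/null; python3 chk.py;  done; python3 - <<'E'
from h import *
b=cv2.imread("pics/s6.png")[60:185,215:345]
cv2.imwrite("pics/c6.png",cv2.convertScaleAbs(cv2.resize(b,None,fx=4.8,fy=4.8,interpolation=cv2.INTER_CUBIC),alpha=2))
E
```

```text
cover change 23
t 9.9 tcp in printer mm [-101.1  -43.1   50.8] F [-5.4 -2.2  5.1] gap -0.0 turn 0.0
cover change 306
t 10.12 tcp in printer mm [-101.3  -43.1   50.3] F [-4.6 -1.   7.2] gap 0.0 turn 0.0
cover change 1394
t 10.33 tcp in printer mm [-101.5  -43.    49.9] F [-6.8 -1.9  7.5] gap 0.0 turn 0.001
cover change 1399
t 10.55 tcp in printer mm [-101.8  -43.    49.4] F [-6.6 -2.9  7.7] gap -0.0 turn 0.001
```

View pics/c6.png

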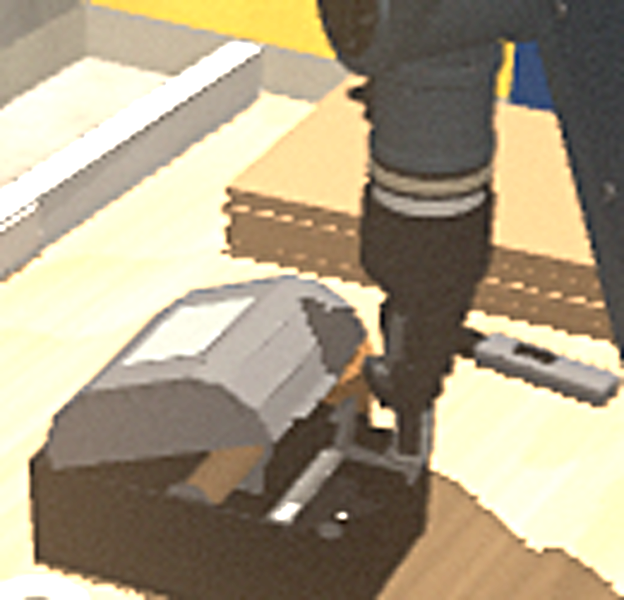

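The cover is sprung up, with its foot edge running from (265,440) to (340,385) in this crop. From the contact height I take the real fingertip to be about 25 mm above the stated TCP. Now I'll let go of the tab, back off, and move in front of the lip.

```bash
python3 -m jog '[[[0,-0.3,0],0],[[0,-0.6,0],0],[[0,-1.2,0],0],[[0.3,-2,0],0],[[1,-3,0],0],[[1.8,-4,-1],0],[[2,-5,-2.5],0],[[2,-5.2,-4],0],[[2,-5.2,-5.3],0],[[2,-5.2,-5.8],0],[[2,-5.2,-5.8],0],[[2,-5.2,-5.8],0]]'; python3 - <<'E'
from h import *
shift((-.077,.015,.102));save("side","s7.png")
b=cv2.imread("pics/s7.png")[60:185,205:345]
cv2.imwrite("pics/c7.png",cv2.convertScaleAbs(cv2.resize(b,None,fx=4.8,fy=4.8,interpolation=cv2.INTER_CUBIC),alpha=2))
E
```

```text
t: 11.55
tcp_pos: [0.4616, -0.1099, 0.1012]
tool_rot: [0.035, -0.706, 0.706, -0.035]
force: [-0.4, -0.0, 0.7]
finger_gap: -0.003
t 11.55 tcp in printer mm [-119.6   14.5  101.2] F [-0.4 -0.   0.7] gap -0.0 turn 0.001
(-0.077, 0.015, 0.102) [-4.26 -0.08 -0.04]
```

View pics/c7.png

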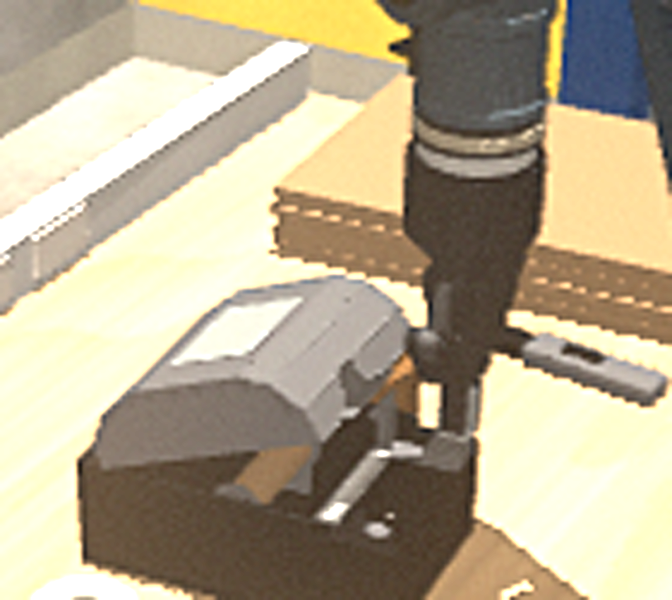

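The tab has been let go and the cover stays sprung at its lifter. The finger hangs in front of it, with the tip at crop (460,432), i.e. pixel (300.8,150), and the lip is around crop (350,405). Now I'll approach the lip.

```bash
python3 -m jog '[[[-0.5,0,0],0],[[-1.3,0,0],0],[[-2.1,0,0],0],[[-2.8,0,0],0],[[-3.2,0,0],0],[[-3.4,0,0],0],[[-3.4,0,0],0]]'|grep force; for i in 1 2 3 4 5; do python3 -m jog '[[[-0.1,0,0],0],[[-0.2,0,0],0],[[-0.2,0,0],0]]'|grep -E "pos|force"; done; python3 -c "
from h import *
shift()"
```

```text
force: [0.2, -0.1, -0.3]
tcp_pos: [0.4972, -0.1062, 0.1012]
force: [0.1, 0.9, 0.5]
tcp_pos: [0.4995, -0.1062, 0.1013]
force: [-0.7, -0.8, 0.3]
tcp_pos: [0.5016, -0.106, 0.1012]
force: [-0.2, -0.0, -0.2]
tcp_pos: [0.503, -0.1056, 0.1012]
force: [-0.8, -0.9, -0.5]
tcp_pos: [0.5031, -0.1055, 0.1009]
force: [-5.0, -3.0, 2.8]
t 13.43 tcp in printer mm [-77.9  14.8 100.9] F [-5.  -3.   2.8] gap 0.0 turn 0.001
```

Contact at finger-centre x = -78 mm, as expected for the lip. I'll push up and back along the lip's arc, slowly.

```bash
python3 -m jog '[[[-0.2,-0.5,0],0],[[-0.5,-1.1,0],0],[[-0.8,-1.7,0],0],[[-1.1,-2.2,0],0],[[-1.4,-2.6,0],0],[[-1.7,-3.0,0],0],[[-1.7,-3.0,0],0],[[-1.7,-3.0,0],0]]'; python3 - <<'E'
from h import *
shift();save("side","s8.png")
b=cv2.imread("pics/s8.png")[60:185,205:345]
cv2.imwrite("pics/c8.png",cv2.convertScaleAbs(cv2.resize(b,None,fx=4.8,fy=4.8,interpolation=cv2.INTER_CUBIC),alpha=2))
E
```

```text
t: 14.1
tcp_pos: [0.5176, -0.1039, 0.1311]
tool_rot: [-0.039, 0.706, -0.706, 0.032]
force: [-10.0, -4.4, 5.4]
finger_gap: -0.0
t 14.1 tcp in printer mm [-63.3  14.9 131.1] F [-10.   -4.4   5.4] gap -0.0 turn 0.002
```

View pics/c8.png

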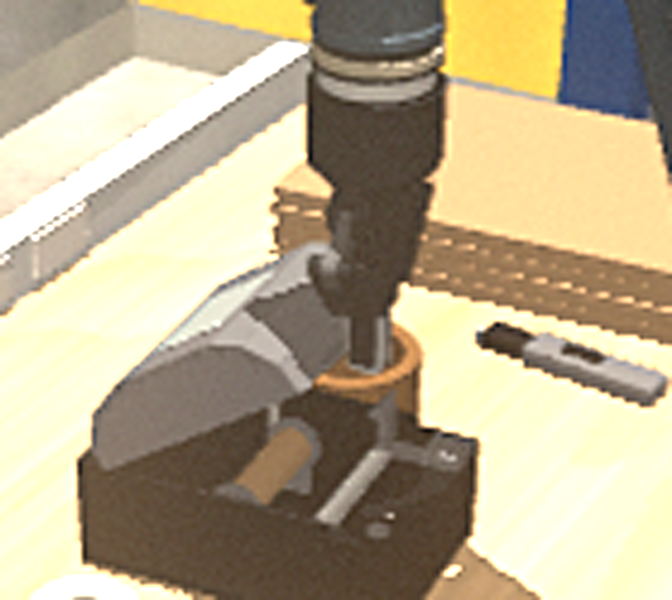

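The cover is further up, at about 0.6 rad. The fingertip, at crop (370,368), is just below the lip's level and pushing at about 11 N. The tab has sprung back. I'll continue along the arc with slightly more lift.

```bash
python3 -m jog '[[[-0.3,-0.6,0],0],[[-0.7,-1.1,0],0],[[-1.0,-1.6,0],0],[[-1.4,-2.1,0],0],[[-1.7,-2.5,0],0],[[-2.1,-2.9,0],0],[[-2.5,-3.3,0],0],[[-2.8,-3.6,0],0],[[-3.2,-3.9,0],0],[[-3.2,-3.9,0],0]]'; python3 - <<'E'
from h import *
shift();save("side","s9.png");save("top","t9.png")
b=cv2.imread("pics/s9.png")[60:185,205:345]
a=cv2.imread("pics/t9.png")[90:230,270:395]
cv2.imwrite("pics/c9.png",np.hstack([cv2.convertScaleAbs(cv2.resize(x,(400,400),interpolation=cv2.INTER_CUBIC),alpha=1.8) for x in(b,a)]))
E
```

```text
t: 14.98
tcp_pos: [0.5558, -0.1008, 0.1709]
tool_rot: [0.034, -0.706, 0.706, -0.036]
force: [-0.7, -0.4, 1.2]
finger_gap: -0.001
t 14.98 tcp in printer mm [-25.   14.3 170.9] F [-0.7 -0.4  1.2] gap -0.0 turn -0.0
```

View pics/c9.png

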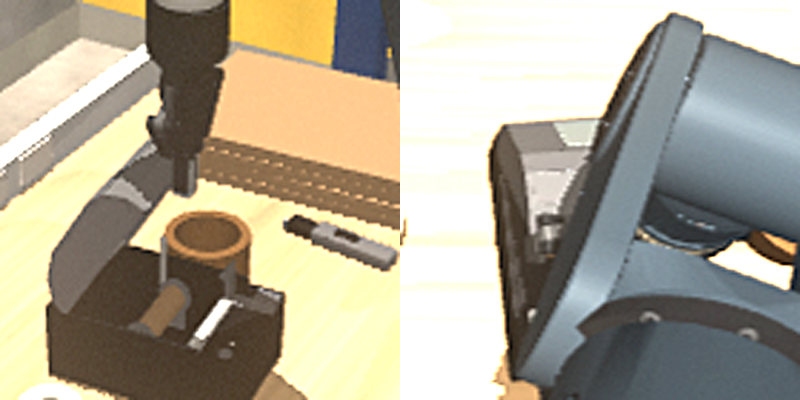

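The cover is at roughly 1 rad, with the finger tip at left crop (185,193) touching its free edge. Only about 1.4 N is needed now, and the rest of the bench looks undisturbed. I'll continue over the top, with more backward motion.

```bash
python3 -m jog '[[[-0.4,-0.3,0],0],[[-0.8,-0.6,0],0],[[-1.2,-0.9,0],0],[[-1.6,-1.1,0],0],[[-2.0,-1.3,0],0],[[-2.5,-1.5,0],0],[[-3.0,-1.7,0],0],[[-3.5,-1.9,0],0],[[-4.0,-2.1,0],0],[[-4.5,-2.3,0],0],[[-5.0,-2.5,0],0],[[-5.0,-2.5,0],0]]'; python3 - <<'E'
from h import *
shift();save("side","s10.png")
E
python3 -m jog '[[[-0.4,-0.1,0],0],[[-0.8,-0.2,0],0],[[-1.2,-0.3,0],0],[[-1.6,-0.4,0],0],[[-2.0,-0.5,0],0],[[-2.4,-0.6,0],0],[[-2.8,-0.6,0],0],[[-3.2,-0.6,0],0],[[-3.6,-0.6,0],0],[[-4.0,-0.6,0],0],[[-4.0,-0.6,0],0]]'; python3 - <<'E'
from h import *
shift();save("side","s11.png")
b=[cv2.imread(f"pics/s{i}.png")[30:185,190:345] for i in(10,11)]
cv2.imwrite("pics/c11.png",np.hstack([cv2.convertScaleAbs(cv2.resize(x,(400,400),interpolation=cv2.INTER_CUBIC),alpha=1.8) for x in b]))
E
```

```text
t: 16.08
tcp_pos: [0.6055, -0.0958, 0.1957]
tool_rot: [0.034, -0.706, 0.706, -0.036]
force: [-0.0, 0.1, 0.5]
finger_gap: -0.0
t 16.08 tcp in printer mm [ 24.9  14.3 195.7] F [-0.   0.1  0.5] gap -0.0 turn 0.0
t: 17.05
tcp_pos: [0.6445, -0.0918, 0.2011]
tool_rot: [0.035, -0.706, 0.706, -0.035]
force: [-0.2, 0.3, -0.6]
finger_gap: -0.0
t 17.05 tcp in printer mm [ 64.2  14.4 201.1] F [-0.2  0.3 -0.6] gap -0.0 turn 0.0
```

The viewer is used up, so I'll check the cover angle numerically. I'll sample image brightness along the predicted arc of the cover's lip and foot edge.

```bash
cat > ang.py <<'E'
from h import *
import sys
def rot(x,z,th): c,s=np.cos(th),np.sin(th); return .08+x*c+z*s, .085+z*c-x*s
def prof(img,y):
    g=cv2.imread(img);out=[]
    for th in np.arange(0,2.01,.1):
        x,z=rot(-.140,-.003,th);u=proj("side",P2W((x,y,z),pose))[0].round().astype(int);out.append("%d/%d"%(g[u[1],u[0]].max(),int(g[u[1],u[0]].max())-int(g[u[1],u[0]].min())))
    print(img,y,*out)
print("th 0,.1,...2.0: max/saturation")
for i in sys.argv[1:]:
    for y in(.055,.04): prof(f"pics/s{i}.png",y)
E
python3 ang.py 0b 2>/dev/null; cp pics/side0.png pics/s0.png; python3 ang.py 0 6 7 8 9 10 11
```

```text
th 0,.1,...2.0: max/saturation
th 0,.1,...2.0: max/saturation
pics/s0.png 0.055 59/11 67/9 71/9 72/10 83/9 84/8 103/9 102/10 94/9 78/9 167/73 174/71 162/70 159/68 167/71 162/70 89/20 91/15 82/16 123/22 65/10
pics/s0.png 0.04 57/10 74/9 74/11 67/9 81/8 84/9 102/8 104/10 85/11 139/53 154/66 175/73 158/68 169/72 163/69 163/70 93/20 78/11 82/15 123/21 156/17
pics/s6.png 0.055 128/15 31/12 35/12 39/11 81/10 94/10 94/9 98/9 89/10 128/9 90/10 203/82 190/80 184/77 194/81 190/80 104/22 106/17 99/18 143/25 78/12
pics/s6.png 0.04 88/12 33/14 35/12 74/7 80/10 96/9 95/8 96/9 89/9 129/10 77/3 201/82 185/79 196/82 187/79 189/80 109/23 92/12 98/18 143/25 181/21
pics/s7.png 0.055 129/15 33/14 37/13 40/10 83/11 93/10 94/9 95/9 90/10 128/10 90/10 202/81 189/82 186/78 195/82 192/81 104/24 106/18 99/19 144/26 82/12
pics/s7.png 0.04 89/12 34/14 37/13 74/8 80/10 95/8 94/8 100/10 89/10 130/10 79/3 203/83 185/79 198/83 187/80 190/80 108/22 92/12 98/17 143/25 184/22
pics/s8.png 0.055 94/14 35/16 40/14 36/15 37/15 36/12 92/10 86/10 102/10 93/10 117/10 118/32 188/79 185/77 194/82 190/80 103/22 106/19 100/19 144
[... 353 characters left out ...]
/18 40/15 57/32 60/30 45/20 196/83 141/57 57/10 54/9 55/11 198/83 187/80 189/81 108/22 92/12 99/18 144/25 184/21
pics/s10.png 0.055 93/12 33/18 40/15 36/16 34/18 39/16 57/31 115/67 184/78 180/78 178/74 58/9 56/8 37/11 101/8 85/5 101/21 105/16 99/16 144/25 75/10
pics/s10.png 0.04 91/13 37/15 39/14 39/15 39/17 61/29 61/33 46/22 195/83 178/77 185/78 54/10 57/9 31/12 55/8 47/7 109/24 90/12 96/16 142/24 183/20
pics/s11.png 0.055 96/14 44/15 41/17 38/18 37/15 39/16 59/29 114/68 184/79 181/79 194/82 204/83 56/8 57/9 58/10 56/10 56/10 36/9 39/12 88/6 79/11
pics/s11.png 0.04 93/14 38/15 40/17 41/16 42/17 61/31 61/32 47/22 196/84 178/76 181/77 203/85 191/82 53/7 58/10 59/9 57/10 39/12 49/9 88/8 187/20
```

```bash
python3 -m jog '[[[-0.4,0,0],0],[[-0.8,0,0],0],[[-1.2,0,0],0],[[-1.6,0,0],0],[[-2,0,0],0],[[-2.4,0,0],0],[[-2.4,0,0],0]]'|grep force; python3 - <<'E'
from h import *
save("side","s12.png");shift()
E
for i in 1 2 3 4 5 6; do python3 -m jog '[[[-0.1,0,0],0],[[-0.2,0,0],0],[[-0.2,0,0],0]]'|grep -E "pos|force"; done; python3 - <<'E'
from h import *
save("side","s13.png");shift()
g=lambda i:cv2.imread(f"pics/s{i}.png")[60:185,190:345].astype(int)
for a,b in((10,11),(11,12),(12,13)):
    d=np.abs(g(a)-g(b)).sum(2)>60; print(a,b,d[:,:50].sum(),d[:,50:].sum())
E
python3 ang.py 12 13
```

```text
force: [0.6, -0.7, 0.4]
t 17.73 tcp in printer mm [ 87.7  14.5 201.1] F [-0.5 -0.6  0.4] gap 0.0 turn 0.0
tcp_pos: [0.6695, -0.0892, 0.2012]
force: [0.2, 0.1, -0.1]
tcp_pos: [0.6716, -0.0891, 0.2013]
force: [-0.1, -0.1, -0.3]
tcp_pos: [0.6737, -0.0888, 0.2012]
force: [-0.9, 0.3, 0.2]
tcp_pos: [0.6755, -0.0886, 0.2012]
force: [0.7, -0.2, 0.7]
tcp_pos: [0.6757, -0.0886, 0.2011]
force: [-4.8, -1.2, 2.2]
tcp_pos: [0.6757, -0.0885, 0.201]
force: [-10.0, -1.2, 3.8]
t 19.28 tcp in printer mm [ 95.6  14.6 201. ] F [-7.4 -0.4  4.9] gap 0.0 turn 0.0
10 11 1223 1252
11 12 432 555
12 13 248 183
th 0,.1,...2.0: max/saturation
pics/s12.png 0.055 97/15 39/14 37/18 38/18 37/16 40/14 58/31 111/67 184/79 181/77 193/82 204/83 52/6 58/10 60/8 59/11 55/10 43/11 32/13 82/7 79/9
pics/s12.png 0.04 94/13 35/16 37/17 38/16 39/17 59/31 63/31 43/21 196/84 180/76 182/76 201/84 188/81 48/4 61/11 57/8 56/11 51/11 33/10 92/8 187/21
pics/s13.png 0.055 95/14 39/14 37/18 37/18 36/18 40/14 55/30 112/68 184/79 180/77 194/83 204/82 49/5 57/10 60/9 57/10 55/10 46/10 36/11 83/8 81/9
pics/s13.png 0.04 93/14 35/17 41/16 40/15 39/14 59/31 63/33 45/23 195/83 179/78 182/77 204/84 189/80 49/3 58/10 59/9 55/9 49/8 36/10 51/8 188/21
```

Stiff contact appears where the cover should be at its rear stop, and the picture of the cover doesn't change between pushes. I'll back off gently and check that it stays open.

```bash
python3 -m jog '[[[0.5,0,0],0],[[1.2,0,0],0],[[2.2,-0.3,0],0],[[3.5,-1,0],0],[[5,-2,0],0],[[7,-4,0],0],[[9,-6,0],0],[[11,-8,0],0],[[13.5,-9,0],0],[[16,-9,0],0],[[18.5,-9,0],0],[[20.5,-9,0],0],[[21.5,-9,0],0],[[22,-9,0],0],[[22,-9,0],0],[[22,-9,0],0]]'; python3 - <<'E'
from h import *
save("side","s14.png");save("top","t14.png");shift()
g=lambda i:cv2.imread(f"pics/{i}.png").astype(int)
d=np.abs(g("s13")-g("s14")).sum(2)>60; print("left/cover region",d[60:185,190:235].sum())
# bench items: side0 vs now in fixed windows (800-px coords *0.64)
for n,(u0,v0,u1,v1) in dict(label=(325,275,375,330),carton=(335,335,420,400),cutter=(472,195,540,226)).items():
    u0,v0,u1,v1=[int(.64*x) for x in(u0,v0,u1,v1)];print(n,(np.abs(g("side0")-g("s14")).sum(2)[v0:v1,u0:u1]>70).mean().round(3))
for n,(u0,v0,u1,v1) in dict(label=(378,235,430,290),carton=(290,300,375,390),tape=(580,215,660,290),cutter=(680,275,712,372)).items():
    u0,v0,u1,v1=[int(.64*x) for x in(u0,v0,u1,v1)];print("top",n,(np.abs(g("top0")-g("t14")).sum(2)[v0:v1,u0:u1]>70).mean().round(3))
E
python3 ang.py 13 14
```

```text
t: 20.62
tcp_pos: [0.4615, -0.1102, 0.2915]
tool_rot: [0.034, -0.706, 0.706, -0.035]
force: [-0.6, -0.0, -0.8]
finger_gap: -0.002
t 20.72 tcp in printer mm [-119.5   14.2  291.2] F [ 0.9 -0.6  0.2] gap -0.0 turn 0.0
left/cover region 761
label 0.134
carton 0.036
cutter 0.007
top label 0.881
top carton 0.883
top tape 0.895
top cutter 0.694
th 0,.1,...2.0: max/saturation
pics/s13.png 0.055 95/14 39/14 37/18 37/18 36/18 40/14 55/30 112/68 184/79 180/77 194/83 204/82 49/5 57/10 60/9 57/10 55/10 46/10 36/11 83/8 81/9
pics/s13.png 0.04 93/14 35/17 41/16 40/15 39/14 59/31 63/33 45/23 195/83 179/78 182/77 204/84 189/80 49/3 58/10 59/9 55/9 49/8 36/10 51/8 188/21
pics/s14.png 0.055 189/22 33/14 41/15 35/17 39/17 39/16 58/32 109/67 179/77 178/77 190/81 201/81 53/4 60/9 57/12 57/10 56/9 44/9 34/10 83/7 80/10
pics/s14.png 0.04 190/18 36/16 37/15 39/18 40/20 61/32 62/30 45/20 192/82 175/76 177/76 199/82 184/80 52/4 61/10 57/9 56/10 49/10 34/13 86/6 184/20
```

```bash
python3 - <<'E'
from h import *
g=lambda i:cv2.imread(f"pics/{i}.png",0)
for A,B,items in(("side0","s14",dict(label=(325,275,375,330),carton=(335,335,420,400),cutter=(472,195,540,226))),("top0","t14",dict(label=(378,235,430,290),carton=(290,300,375,390),tape=(580,215,660,290),cutter=(680,275,712,372)))):
    for n,r in items.items():
        u0,v0,u1,v1=[int(.64*x) for x in r];m=cv2.matchTemplate(g(B)[v0-8:v1+8,u0-8:u1+8],g(A)[v0:v1,u0:u1],cv2.TM_CCOEFF_NORMED);_,s,_,l=cv2.minMaxLoc(m);print(A,n,"shift px",np.subtract(l,8),round(s,3))
E
python3 -m jog '[[[0,0,0],0],[[0,0,0],0],[[0,0,0],0],[[0,0,0],0],[[0,0,0],0],[[0,0,0],0]]'|grep -E "t:|force"; python3 - <<'E'
from h import *
save("side","s15.png");print((np.abs(cv2.imread("pics/s15.png").astype(int)-cv2.imread("pics/s14.png")).sum(2)>60).sum())
E
python3 ang.py 15
```

```text
side0 label shift px [0 0] 0.999
side0 carton shift px [0 0] 0.999
side0 cutter shift px [0 0] 0.999
top0 label shift px [0 0] 0.999
top0 carton shift px [0 0] 0.999
top0 tape shift px [ 3 -4] 0.469
top0 cutter shift px [-8  8] 0.117
t: 21.22
tool_rot: [-0.035, 0.706, -0.706, 0.035]
force: [-0.0, 1.0, -0.2]
99
th 0,.1,...2.0: max/saturation
pics/s15.png 0.055 189/21 32/14 39/17 38/18 38/16 37/13 57/30 109/65 182/77 177/77 191/81 199/81 55/5 61/11 60/10 57/10 57/11 45/9 34/12 82/8 80/10
pics/s15.png 0.04 190/19 36/18 40/16 41/17 39/17 59/31 61/32 46/19 193/83 176/75 178/75 200/82 184/78 54/5 59/11 60/10 55/9 47/9 34/11 87/7 182/19
```

```bash
python3 -c "
from station import workorder
print(workorder.sign_off())"
```

```text
the job is handed in; nothing more can be done
None
```

The printer's cover is open and, as far as I could check, resting at its rear stop. The job was handed in at about 21 s.

**What I did:** I pressed the release tab with the shut fingertips, at about 6–10 N in small steps, until the cover sprang up. I let go of the tab, then pushed the cover's lip up and back along its arc until I felt the stop, at about 10 N. Then I backed the arm clear.

**Last checks:**
- **Cover:** its picture along the opening arc was the same before and after the arm backed off, and again 0.6 s later. The finger met stiff contact where the fully open cover should be.
- **Robot:** it was clear of the printer, and the force reading was only noise.
- **Other items:** the label roll, carton and cutter showed no movement in the side view, and the label roll and carton none in the top view.

**Failed or uncertain:**
- **Tape and cutter in the top view:** the matches were poor (0.47 and 0.12), most likely because the arm was in the way. The side view confirmed the cutter. I did not measure the tape roll there; it only looked undisturbed partway through.
- **Last views of the cover:** I ran out of picture views, so I checked the fully open angle only by numbers and contact, never by eye.
- **Fingertip height:** the real fingertips touched about 25 mm higher than the reported tool point, so I found the tab by force.

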